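Find the stamped pigment crate and send it to dispatch

ROBOT

A 6-joint arm with a two-finger parallel gripper is mounted at the origin on the work surface. World frame = base frame: x ahead of the robot, y to its left, z up, the work surface at z = 0. Lengths are in m, angles in rad, forces in N, time in s.
With the tool pointing down it reaches from about 0.325 to 0.775 m from the base axis. Payload 9.3 kg.
Tool frame: the origin (TCP) lies on the centre line of the jaws, within the pads' length; the fingertips stand 11 mm ahead of it and the grasp point (between the pads) lies 8 mm behind it; z points along the fingers, y is the direction in which the jaws open and shut (so a half turn about z gives the same grasp; the last joint's range is limited). The gripper opens to 85 mm and grips with 20 to 120 N. Pads are 22 mm wide; open, the fingers measure 114 mm over their backs; the gripper's body (76 mm by 85 mm) begins 54 mm behind the grasp point. The pads swing forward as they close: fully open they stand 13 mm farther back than shut.
Start: joints at [1.125, 0.259, 0.021, 1.334, 0, 1.418], TCP at [0.159, 0.527, 0.242] pointing down, gripper open.
Joint ranges: [-3.04, 3.04], [-0.91, 1.82], [-1.04, 1.36], [-1.92, 1.95], [-1.52, 1.45], [-3.14, 3.14]. Speed limits (rad/s): [2.22, 2.22, 2.79, 3.14, 3.14, 3.14].

INTERFACE

Orientations are given as a unit quaternion [w, x, y, z].
In Python, from workcell import readout, cams, order gives the robot as it stands.
- The arm moves only by the tool arm_command, never from a script. Its argument "rows" is a list of rows, each a list of 4 numbers: the shift along the tool's x, y, z in m, then the turn about the tool's z in rad. In form: [[tx, ty, tz, twist], ...]. A call has exactly 8 rows; each row is the pose to reach, as a shift and turn from the pose commanded when the call began, along the tool's axes at that moment; what a row does not reach only later rows make up. A row lasts 1/12 s, in which the tool goes at most 41.7 mm and 7.16 degrees, less where a joint would pass 70% of its speed; a pose out of reach is approached as far as the arm can. A call with a gripper value outside its range is refused whole. "hand" is the closure, from 0 (fully open) to 1 (shut), set as the call begins (left out, the last holds). The fingers move at their own pace and stop on an object; "grip_force" is the grip in N (left out, the last holds). Time passes only in rows, so rows that repeat a pose let the fingers close, or fill a call up. It gives the time, the measured TCP pose, the force and the opening at its end, in the units of the state.
- readout.state(): the state, without advancing time (a new reading comes with each control period).
- cams.grab_frame(name): name is "scene" or "top" or "wrist"; returns (picture, depth): 480x640x3 uint8, red, green, blue; 480x640 float32, m along the optical axis (not along the pixel's ray), 0 where there is no reading.
- cams.camera_info(name): a dict with "intrinsics" (3x3 intrinsics, pixels), "R" (3x3) and "t" (3): a world point X has camera coordinates R X + t. Camera axes: x right, y down, z forward; pixel columns grow to the right and rows downward; lengths in m; the calibration is good to about 2 mm. A picture is of the moment at which its call begins: read the wrist's pose just before it. camera_info takes no time and is no camera call; for the wrist camera it gives the pose at the moment of the call.
- order.hand_in(): hands the job in, once; it reports no verdict.
Trained networks look in the newest picture that a camera, given by its name, has taken for a name from the list of things; names that differ only in an ending like _2 or _b are one class to them, and where a whole thing is asked for, a point or a joint stands for the part that bears it (a point fixed in the world has none). Each returns a list of dicts, best first, with "conf" (0 to 1); they miss things now and then, are a little off and sometimes report something else, mostly with a low value. They report only what shows in the picture. A call takes as long as a camera call. They do not tell look-alikes from the thing itself.
- cams.trace(name, camera): "region" (480x640 bool, what is visible of it) and "bbox" ([left, top, right, bottom] in pixels, round what is visible of it).
The state is a dict: "time_s": time; "joints": joint angles; "joint_vel": joint speeds; "tau": joint torques, N m; "tcp_pos": TCP position; "tool_rot": TCP orientation; "force": force on the tool from outside, world axes, zero at the start; "torque": the same for the moment, N m; "opening": finger opening in m.
Only numpy, scipy, OpenCV 4.12 (cv2) and the standard library are available. Lean on these libraries where they do the work, as an engineer would, in place of code of your own. Each camera call takes 0.05 s, during which the arm holds its last target.

TASK

One of the two slatted wooden crates has a stamp on its underside: with the fingertips, tip each crate over towards the robot so that it lies on its near side and shows its underside. When both have been tipped, push the stamped one along the table, still lying on that side, until it lies wholly between the two tape lines of the dispatch lane, and leave the bare one lying where it fell. Do not pick anything up or lift a crate off the table, and leave the jars and other things alone.

Things in the scene. Friction and masses are not known exactly. Their poses are not given: they have to be found in the camera images.
- crate_stamped: Tall slatted open-topped wooden crate, empty, 90 deep (x) by 150 wide (y) by 130 high (z) mm, walls 7 mm, 0.3 to 0.55 kg. Origin: centre of its underside; z to its open top. Starts upright, left or right of the lane, x pointing away from the robot within 0.2 rad. It has the stamp in the middle of its underside: a dark ring 72 mm wide with a bar in it; otherwise the crates look alike.
- crate_plain: Tall slatted open-topped wooden crate, empty, 90 deep (x) by 150 wide (y) by 130 high (z) mm, walls 7 mm, 0.3 to 0.55 kg. Origin: centre of its underside; z to its open top. Starts upright, left or right of the lane, x pointing away from the robot within 0.2 rad. It has a bare underside.
- crate_stamped_mid (a point): Centre of the stamped crate, 65 mm above its underside. Only friction holds a crate's foot: pushed low it slides; pushed 90 to 120 mm up on its far face towards the robot it tips about its near lower edge, and past about 35 degrees falls by itself.
- crate_plain_mid (a point): Centre of the bare crate, 65 mm above its underside. A tipped crate lies on its near face, 90 mm high, reaching 130 mm towards the robot from the edge it tipped on, x axis up, underside facing away from the robot.
- lane: Dispatch lane: two flat dark tape lines on the table, running away from the robot, 440 mm long and 12 mm wide, with 240 mm clear between them. Origin: midway between them at table level; x along the lines away from the robot, y across to the left. Flat: nothing to bump into.
- foot0 (a point): Corner of the stamped crate's near face (right end, at the underside); when the crate lies on this face the four such points are the corners of its footprint, 130 by 150 mm.
- foot1 (a point): Corner of the stamped crate's near face (left end, at the underside); when the crate lies on this face the four such points are the corners of its footprint, 130 by 150 mm.
- foot2 (a point): Corner of the stamped crate's near face (right end, at the open top); when the crate lies on this face the four such points are the corners of its footprint, 130 by 150 mm.
- foot3 (a point): Corner of the stamped crate's near face (left end, at the open top); when the crate lies on this face the four such points are the corners of its footprint, 130 by 150 mm.
- jar_big: Wide glass jar with a dark lid, diameter 72, height 100 mm, a bystander; origin at the centre of its underside.
- bottle_small: Small amber bottle, diameter 38, height 85 mm, a bystander; origin at the centre of its underside.
- tin: Round steel tin, diameter 60, height 60 mm, a bystander; origin at the centre of its underside.
- bowl: White bowl, diameter 110, height 50 mm, a bystander; origin at the centre of its underside.
- pot_lid: White enamel pot lid with a knob, lying flat, diameter 140, height 36 mm, a bystander; origin at the centre of its underside.
- cup: Terracotta cup, diameter 66, height 70 mm, a bystander; origin at the centre of its underside.
- brush: Brush lying flat, a bystander; origin at the underside of its middle.
Not all that is in view belongs to the job. What is shaped like the crate_stamped but green or purple is not meant.

How it is judged:
By the outcome, as a careful person would: the job done as asked, in the order asked, and still so for the second after the job is handed in, with the robot touching nothing.
It also fails if it takes over 69 s, if anything falls off the work surface, if the arm or the gripper's body presses on something with over 40 N, if the wrist force passes 120 N, or if a joint passes its speed limit or range.

## Working session

There is one attempt and no reset: what is moved stays moved. The work goes in short steps, Python scripts to look and compute and a tool call to move; the robot and the scene stay as the last step left them, time stands still between calls to the robot, and variables do not carry over. Pictures are saved under pics/ and viewed, and the job is handed in when it is done.

Besides the shell and the picture viewer there is one more tool, called after "Request:" by a JSON object that holds its "api" and its "payload". arm_command: Moves the arm, as the interface text tells. Its arguments: {"type":"object","properties":{"rows":{"type":"array"},"hand":{"type":"number"},"grip_force":{"type":"number"}},"required":["rows"]}

```bash
ls; mkdir -p pics; python3 - <<'E'
from workcell import readout,cams,order
import cv2,numpy as np
print(readout.state())
for n in ["scene","top"]:
    p,d=cams.grab_frame(n); cv2.imwrite(f"pics/{n}0.png",p[:,:,::-1]); np.savez(f"{n}0.npz",p=p,d=d)
    i=cams.camera_info(n); print(n,i)
E
```

```text
pics
{'time_s': 0.0, 'joints': array([ 1.12542826e+00,  2.59211689e-01,  2.07342034e-02,  1.33369210e+00,
       -1.06530827e-05,  1.41818941e+00]), 'joint_vel': array([-0.00143048,  0.00100425, -0.0006545 ,  0.00027007,  0.00060563,
       -0.00015235]), 'tau': array([ 2.44755174e-03, -5.55634546e+01,  3.44533467e+01,  1.38525496e-02,
        6.45281034e-05, -3.12601060e-05]), 'tcp_pos': array([0.15862023, 0.52634487, 0.24164472]), 'tool_rot': array([-1.97158492e-04,  1.45858343e-01,  9.89305247e-01, -6.57736598e-04]), 'force': array([-0.19460824, -0.37360454, -0.80000113]), 'torque': array([ 0.03210765, -0.02194138, -0.02611515]), 'opening': 0.08534845839285589}
scene {'intrinsics': array([[503.02678811,   0.        , 316.96260091],
       [  0.        , 503.02678811, 248.34881817],
       [  0.        ,   0.        ,   1.        ]]), 'R': array([[ 0.15559906,  0.98778038,  0.0088794 ],
       [ 0.68579229, -0.10155036, -0.72067778],
       [-0.71096967,  0.11822621, -0.69321331]]), 't': array([-0.01997463, -0.28055902,  1.70289731])}
top {'intrinsics': array([[620.17584669,   0.        , 314.96966655],
       [  0.        , 620.17584669, 243.09469302],
       [  0.        ,   0.        ,   1.        ]]), 'R': array([[ 0.00690559, -0.99990324, -0.0120755 ],
       [-0.98216494, -0.00451306, -0.18796719],
       [ 0.1878945 ,  0.01315816, -0.98210107]]), 't': array([-0.05416833,  0.54871994,  1.43366575])}
```

View pics/scene0.png

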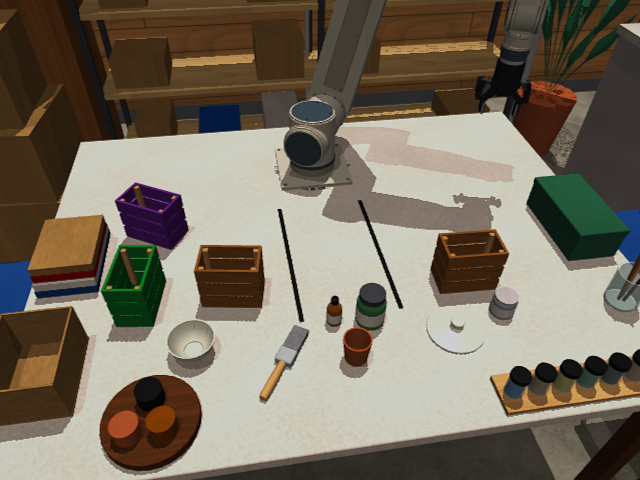

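View pics/top0.png

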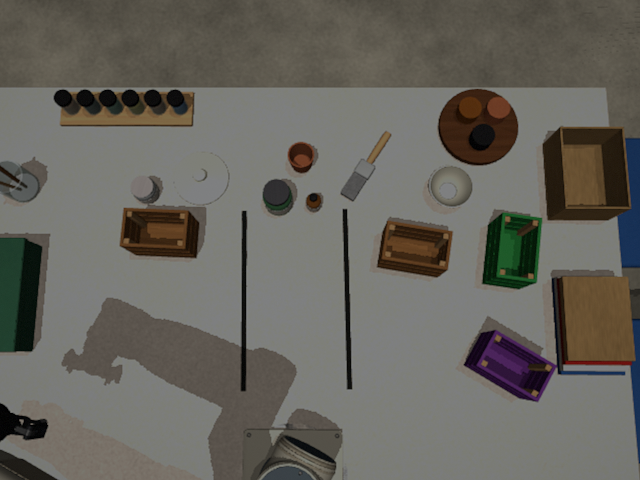

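```bash
cat > h.py <<'E'
from workcell import readout,cams,order
import cv2,numpy as np
def grab(n,tag):
    i=cams.camera_info(n)
    p,d=cams.grab_frame(n); cv2.imwrite(f"pics/{tag}.png",p[:,:,::-1]); return p,d,i
def cloud(d,i):
    K=i["intrinsics"];v,u=np.mgrid[0:480,0:640]
    c=np.stack([(u-K[0,2])/K[0,0]*d,(v-K[1,2])/K[1,1]*d,d],-1)
    X=(c-i["t"])@i["R"]; X[d==0]=np.nan; return X
def proj(X,i):
    c=i["R"]@np.asarray(X,float)+i["t"];q=i["intrinsics"]@c;return q[:2]/q[2]
def brown(p):
    h=cv2.cvtColor(p,cv2.COLOR_RGB2HSV); return (h[...,0]>3)&(h[...,0]<18)&(h[...,1]>90)
E
python3 - <<'E'
from h import *
for n in ["top","scene"]:
    f=np.load(n+"0.npz");p,d=f["p"],f["d"];i=cams.camera_info(n)
    X=cloud(d,i)
    b=brown(p)
    for nm,(y0,y1) in dict(L=(.15,.5),R=(-.5,-.15)).items():
        m=b&(X[...,2]>.122)&(X[...,2]<.14)&(X[...,1]>y0)&(X[...,1]<y1)&(X[...,0]>.3)&(X[...,0]<.75)
        P=X[m]; r=cv2.minAreaRect(P[:,:2].astype(np.float32)); print(n,nm,m.sum(),r,P[:,2].mean()); print(cv2.boxPoints(r).round(3).tolist())
    # table
    t=(X[...,2]<.02)&(X[...,2]>-.02)&(X[...,0]>.2)&(X[...,0]<.7); print("table z",np.median(X[t][:,2]))
    dk=(p.max(-1)<35)&(abs(X[...,2])<.008)&(abs(X[...,1])<.2)&(X[...,0]>.2)&(X[...,0]<.7)
    for s in(1,-1):
        P=X[dk&(X[...,1]*s>.05)][:,:2]; 
        if len(P): print(s,cv2.minAreaRect(P.astype(np.float32)),np.polyfit(P[:,0],P[:,1],1))
    if n=="top":
        for k in "tin pot_lid jar_big bottle_small cup bowl brush".split():
            cams.grab_frame("top") if k=="tin" else 0
            r=cams.trace(k,"top")
            for o in r[:2]:
                P=X[o["region"]];P=P[(P[:,2]>.004)];print(k,round(o["conf"],2),np.nanmin(P,0).round(3),np.nanmax(P,0).round(3))
E
```

```text
top L 774 ((0.5678467154502869, 0.31705495715141296), (0.15113230049610138, 0.09213998913764954), 87.9020004272461) 0.1285199623401409
[[0.5189999938011169, 0.24300000071525574], [0.6110000014305115, 0.23999999463558197], [0.6169999837875366, 0.39100000262260437], [0.5249999761581421, 0.39399999380111694]]
top R 875 ((0.4738016426563263, -0.3391597270965576), (0.28104841709136963, 0.2829391062259674), 83.04349517822266) 0.1290662452095297
[[0.3160000145435333, -0.4620000123977661], [0.597000002861023, -0.4959999918937683], [0.6309999823570251, -0.21699999272823334], [0.3499999940395355, -0.18299999833106995]]
table z -3.523421993268977e-05
1 ((0.42168402671813965, 0.12409862130880356), (0.4384070336818695, 0.010947607457637787), 1.5136795043945312) [0.02410473 0.11314585]
-1 ((0.426602840423584, -0.1289636343717575), (0.4347669184207916, 0.009764705784618855), 1.3563423156738281) [ 0.02378165 -0.13905038]
tin 0.84 [0.655 0.342 0.004] [0.731 0.414 0.069]
tin 0.48 [ 0.474 -0.361  0.004] [ 0.588 -0.201  0.142]
pot_lid 0.73 [0.654 0.171 0.004] [0.793 0.308 0.041]
jar_big 0.64 [0.625 0.00
[... 466 characters left out ...]
, [0.6240000128746033, 0.39500001072883606], [0.5249999761581421, 0.39899998903274536]]
scene R 680 ((0.47959956526756287, -0.3366909623146057), (0.2765337824821472, 0.2769344747066498), 82.44183349609375) 0.12656274909240342
[[0.3240000009536743, -0.4560000002384186], [0.5989999771118164, -0.492000013589859], [0.6349999904632568, -0.21799999475479126], [0.3610000014305115, -0.1809999942779541]]
table z -0.0018597636525839742
1 ((0.4251900911331177, 0.12656202912330627), (0.43936800956726074, 0.011912358924746513), 1.2701852321624756) [0.0219398 0.1170751]
-1 ((0.45419174432754517, -0.12453940510749817), (0.4836978018283844, 0.010760496370494366), 1.386927843093872) [ 0.02305986 -0.13527292]
```

```bash
python3 - <<'E'
from h import *
for n in ["top","scene"]:
    f=np.load(n+"0.npz");p,d=f["p"],f["d"];i=cams.camera_info(n)
    X=cloud(d,i); b=brown(p)
    m=b&(X[...,2]>.122)&(X[...,2]<.14)&(X[...,1]>-.42)&(X[...,1]<-.15)&(X[...,0]>.42)&(X[...,0]<.62)
    m=cv2.morphologyEx(m.astype(np.uint8),cv2.MORPH_CLOSE,np.ones((5,5)))
    k,l,s,c=cv2.connectedComponentsWithStats(m)
    j=1+s[1:,4].argmax(); mm=(l==j)&b
    P=X[mm];P=P[(P[:,2]>.122)&(P[:,2]<.14)]; r=cv2.minAreaRect(P[:,:2].astype(np.float32)); print(n,r,cv2.boxPoints(r).round(3).tolist())
    for nm,(x0,x1,y0,y1) in dict(purple=(.2,.6,-.7,-.3),green=(.4,.7,-.7,-.42)).items():
        h=cv2.cvtColor(p,cv2.COLOR_RGB2HSV)[...,0]; hm=((h>125)&(h<165)) if nm=="purple" else ((h>45)&(h<80))
        q=hm&(X[...,2]>.03)&(X[...,0]>x0)&(X[...,0]<x1)&(X[...,1]>y0)&(X[...,1]<y1)
        print(nm,X[q].min(0).round(3),X[q].max(0).round(3))
E
```

```text
top ((0.5308157801628113, -0.281955361366272), (0.1509891152381897, 0.09225012362003326), 80.88618469238281) [[0.4729999899864197, -0.3490000069141388], [0.5640000104904175, -0.36399999260902405], [0.5879999995231628, -0.2150000035762787], [0.4970000088214874, -0.20000000298023224]]
purple [ 0.2   -0.621  0.03 ] [ 0.382 -0.403  0.138]
green [ 0.446 -0.567  0.03 ] [ 0.607 -0.455  0.14 ]
scene ((0.5356075763702393, -0.28029292821884155), (0.14951322972774506, 0.09606372565031052), 80.54377746582031) [[0.47600001096725464, -0.34599998593330383], [0.5709999799728394, -0.3619999885559082], [0.5950000286102295, -0.21400000154972076], [0.5009999871253967, -0.19900000095367432]]
purple [ 0.201 -0.577  0.03 ] [ 0.349 -0.402  0.133]
green [ 0.45  -0.566  0.03 ] [ 0.615 -0.455  0.132]
```

Request:
{"api": "arm_command", "payload": {"rows": [[-0.01, -0.001, 0, -0.01], [-0.04, -0.004, 0, -0.02], [-0.075, -0.008, 0, -0.04], [-0.11, -0.012, 0, -0.06], [-0.145, -0.016, 0, -0.08], [-0.18, -0.02, 0, -0.1], [-0.215, -0.024, 0, -0.115], [-0.25, -0.028, 0, -0.13]], "hand": 0}}

```text
time_s: 1.17
tcp_pos: [0.3915, 0.4267, 0.2424]
tool_rot: [0.0, 0.081, 0.997, 0.0]
force: [-0.4, 0.6, -0.3]
opening: 0.0856
```

Request:
{"api": "arm_command", "payload": {"rows": [[-0.035, -0.009, 0, -0.015], [-0.07, -0.017, 0, -0.03], [-0.11, -0.027, 0, -0.05], [-0.15, -0.037, 0, -0.07], [-0.19, -0.047, 0, -0.09], [-0.225, -0.055, 0, -0.105], [-0.255, -0.062, 0, -0.12], [-0.279, -0.068, 0, -0.125]]}}

```text
time_s: 1.83
tcp_pos: [0.6566, 0.3137, 0.2415]
tool_rot: [-0.0, 0.019, 1.0, -0.0]
force: [0.5, 0.7, 0.6]
opening: 0.0853
```

```bash
python3 - <<'E'
from h import *
print(readout.state())
p,d,i=grab("scene","s1")
p,d,i=grab("wrist","w1")
E
```

```text
{'time_s': 1.8333, 'joints': array([ 3.30624186e-01,  5.87065008e-01,  5.45188632e-01,  1.52936755e+00,
       -2.01013409e-04,  3.68958257e-01]), 'joint_vel': array([-0.26699702,  0.38586113,  0.69576447,  0.31258903,  0.00390662,
       -0.31520412]), 'tau': array([ 6.62349500e-01, -8.39170718e+01,  3.21792948e+01, -6.70217425e-01,
       -6.84702792e-02,  2.43027303e-01]), 'tcp_pos': array([0.65656872, 0.31367587, 0.24152004]), 'tool_rot': array([-1.75801961e-04,  1.91658393e-02,  9.99816288e-01, -1.71116406e-04]), 'force': array([0.475225  , 0.7089452 , 0.55135676]), 'torque': array([ 0.01945265, -0.0461874 , -0.00323148]), 'opening': 0.08529820971153405}
```

View pics/s1.png

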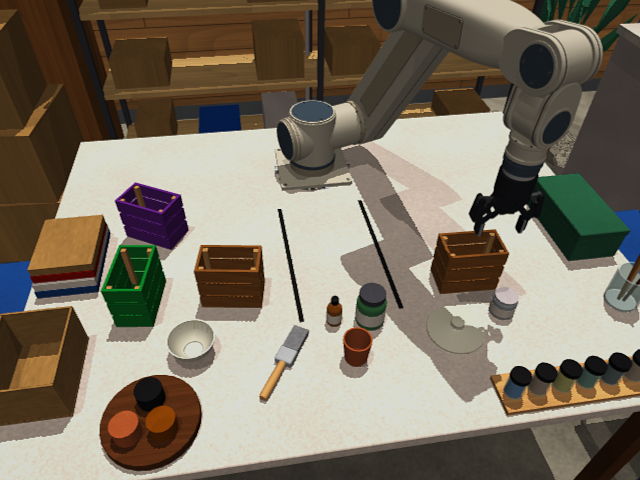

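View pics/w1.png

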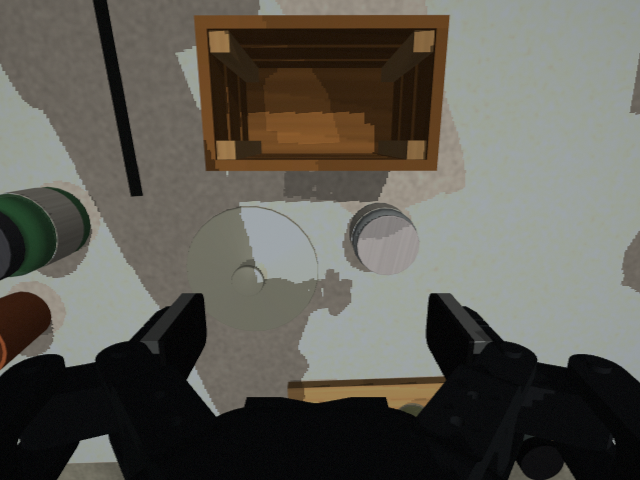

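```bash
python3 - <<'E'
from h import *
p,d,i=grab("wrist","w2")
X=cloud(d,i); s=readout.state(); print(s["tcp_pos"])
for u,v in [(160,320),(185,300),(190,320),(200,350),(450,300),(450,330),(440,340),(150,348),(100,380),(200,380)]:
    print(u,v,(X[v,u]-s["tcp_pos"]).round(4))
m=(X[...,2]>.15)&(abs(X[...,0]-s["tcp_pos"][0])<.08)&(abs(X[...,1]-s["tcp_pos"][1])<.1)
P=X[m]-s["tcp_pos"]; print(P.min(0),P.max(0))
for z in np.arange(-.03,.08,.01):
    q=P[(P[:,2]>z)&(P[:,2]<z+.01)]
    if len(q):print(round(z,3),len(q),q.min(0).round(3),q.max(0).round(3))
E
```

```text
[0.65590139 0.31392386 0.24075044]
160 320 [-0.012  -0.0486  0.028 ]
185 300 [-0.0121 -0.0458  0.0135]
190 320 [-0.0074 -0.0427  0.0195]
200 350 [ 0.0085 -0.0435  0.0122]
450 300 [-0.0082  0.0467  0.0134]
450 330 [-0.0042  0.0422  0.0269]
440 340 [nan nan nan]
150 348 [-0.0097 -0.0468  0.0403]
100 380 [-0.0104 -0.0522  0.0553]
200 380 [ 0.1994 -0.144  -0.2395]
[-0.02090319 -0.07527591  0.00197105] [0.01636632 0.07450593 0.09225557]
0.0 800 [-0.012 -0.055  0.002] [0.014 0.054 0.01 ]
0.01 1867 [-0.013 -0.057  0.01 ] [0.014 0.056 0.02 ]
0.02 2324 [-0.013 -0.058  0.02 ] [0.014 0.056 0.03 ]
0.03 2104 [-0.013 -0.057  0.03 ] [0.01  0.056 0.04 ]
0.04 2655 [-0.015 -0.073  0.04 ] [-0.     0.072  0.05 ]
0.05 16301 [-0.017 -0.075  0.05 ] [0.016 0.075 0.06 ]
0.06 14039 [-0.018 -0.072  0.06 ] [0.016 0.073 0.07 ]
0.07 16697 [-0.019 -0.063  0.07 ] [0.006 0.065 0.08 ]
```

Request:
{"api": "arm_command", "payload": {"rows": [[0, 0, 0.01, 0], [0, 0, 0.03, 0], [0, 0, 0.05, 0], [0, 0, 0.075, 0], [0, 0, 0.1, 0], [0, 0, 0.12, 0], [0, 0, 0.13, 0], [0.005, 0, 0.134, 0]]}}

```text
time_s: 2.65
tcp_pos: [0.6483, 0.3157, 0.1066]
tool_rot: [-0.001, 0.019, 1.0, -0.0]
force: [-1.1, 0.0, 0.0]
opening: 0.0857
```

Request:
{"api": "arm_command", "payload": {"rows": [[0.008, 0, 0, 0], [0.016, 0, 0, 0], [0.022, 0, 0, 0], [0.027, 0, -0.003, 0], [0.032, 0, -0.006, 0], [0.036, 0, -0.009, 0], [0.04, 0, -0.012, 0], [0.044, 0, -0.015, 0]]}}

```text
time_s: 3.32
tcp_pos: [0.6052, 0.3171, 0.1239]
tool_rot: [0.0, 0.019, 1.0, 0.0]
force: [0.2, -0.1, -0.4]
opening: 0.0854
```

```bash
python3 - <<'E'
from h import *
p,d,i=grab("scene","s2")
E
```

```text
(no output)
```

View pics/s2.png

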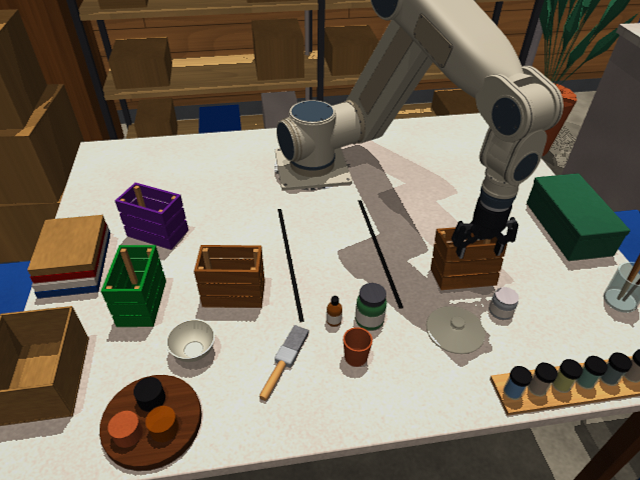

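Request:
{"api": "arm_command", "payload": {"rows": [[0.006, 0, -0.003, 0], [0.012, 0, -0.005, 0], [0.018, 0, -0.007, 0], [0.024, 0, -0.009, 0], [0.03, 0, -0.011, 0], [0.036, 0, -0.012, 0], [0.042, 0, -0.013, 0], [0.048, 0, -0.014, 0]]}}

```text
time_s: 4.03
tcp_pos: [0.5566, 0.319, 0.1373]
tool_rot: [-0.0, 0.019, 1.0, -0.0]
force: [-0.1, -0.6, 1.4]
opening: 0.0853
```

```bash
python3 - <<'E'
from h import *
p,d,i=grab("scene","s3")
E
```

```text
(no output)
```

View pics/s3.png

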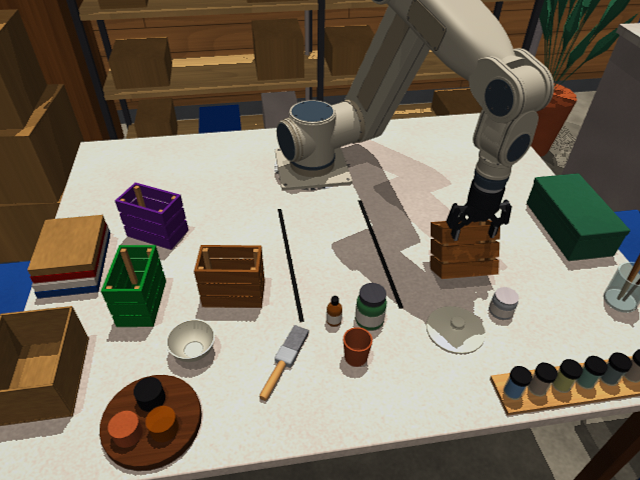

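Request:
{"api": "arm_command", "payload": {"rows": [[0.006, 0, -0.001, 0], [0.012, 0, -0.002, 0], [0.018, 0, -0.003, 0], [0.024, 0, -0.003, 0], [0.03, 0, -0.003, 0], [0.034, 0, -0.003, 0], [0.034, 0, -0.01, 0], [0.034, 0, -0.02, 0]]}}

```text
time_s: 4.75
tcp_pos: [0.5229, 0.3202, 0.1573]
tool_rot: [-0.001, 0.019, 1.0, -0.0]
force: [-0.7, -0.2, 0.4]
opening: 0.0851
```

```bash
python3 - <<'E'
from h import *
p,d,i=grab("scene","s4")
E
```

```text
(no output)
```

View pics/s4.png

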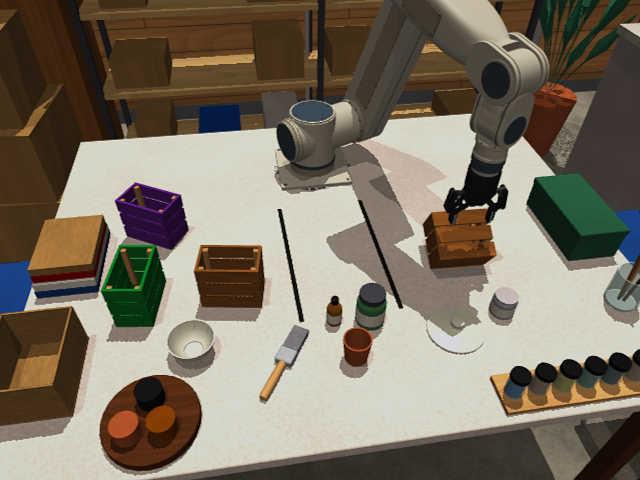

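Request:
{"api": "arm_command", "payload": {"rows": [[0, 0, -0.035, 0], [0, 0, -0.07, 0], [-0.002, -0.015, -0.1, 0.01], [-0.008, -0.045, -0.11, 0.02], [-0.015, -0.085, -0.11, 0.03], [-0.023, -0.125, -0.11, 0.04], [-0.03, -0.165, -0.11, 0.05], [-0.038, -0.205, -0.11, 0.06]]}}

```text
time_s: 5.47
tcp_pos: [0.5539, 0.1122, 0.2683]
tool_rot: [0.001, 0.049, 0.999, 0.0]
force: [1.1, -0.2, 0.0]
opening: 0.086
```

```bash
python3 - <<'E'
from h import *
p,d,i=grab("scene","s5")
E
```

```text
(no output)
```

View pics/s5.png

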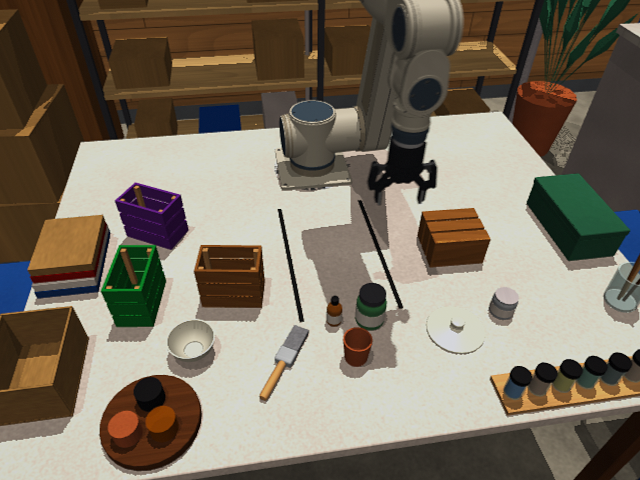

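Request:
{"api": "arm_command", "payload": {"rows": [[-0.01, -0.04, 0, 0.01], [-0.02, -0.08, 0, 0.02], [-0.03, -0.12, 0, 0.03], [-0.04, -0.16, 0, 0.04], [-0.05, -0.2, 0, 0.05], [-0.06, -0.24, 0, 0.06], [-0.07, -0.28, 0, 0.06], [-0.08, -0.315, 0, 0.06]]}}

```text
time_s: 6.18
tcp_pos: [0.6026, -0.2103, 0.2681]
tool_rot: [0.001, 0.079, 0.997, -0.0]
force: [1.0, 0.1, 0.7]
opening: 0.0853
```

Request:
{"api": "arm_command", "payload": {"rows": [[-0.01, -0.03, 0, 0], [-0.02, -0.058, 0.005, 0], [-0.026, -0.074, 0.02, 0], [-0.028, -0.081, 0.05, 0], [-0.028, -0.081, 0.085, 0], [-0.028, -0.081, 0.12, 0], [-0.028, -0.081, 0.145, 0], [-0.028, -0.081, 0.16, 0]]}}

```text
time_s: 6.85
tcp_pos: [0.6161, -0.2905, 0.1031]
tool_rot: [-0.002, 0.079, 0.997, 0.001]
force: [0.1, -0.1, 0.7]
opening: 0.0853
```

```bash
python3 - <<'E'
from h import *
p,d,i=grab("scene","s6"); print(readout.state()["tcp_pos"])
E
```

```text
[ 0.61553464 -0.29005628  0.10111396]
```

View pics/s6.png

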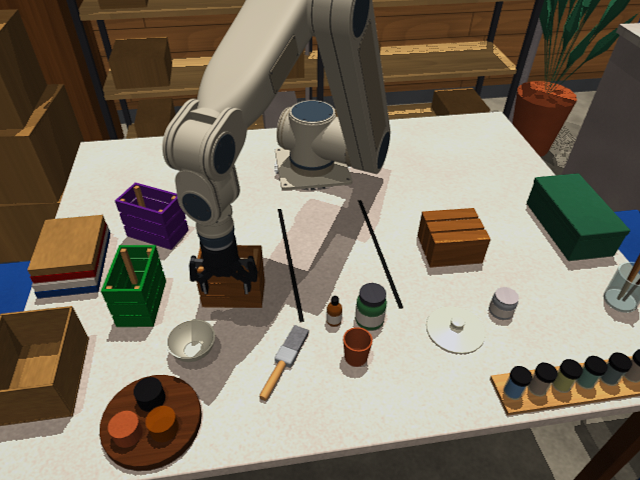

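Request:
{"api": "arm_command", "payload": {"rows": [[0.008, 0, -0.003, 0], [0.016, 0, -0.005, 0], [0.022, 0, -0.005, 0], [0.027, 0, -0.006, 0], [0.032, 0, -0.009, 0], [0.036, 0, -0.012, 0], [0.04, 0, -0.015, 0], [0.044, 0, -0.018, 0]]}}

```text
time_s: 7.57
tcp_pos: [0.5737, -0.2849, 0.1261]
tool_rot: [0.0, 0.079, 0.997, -0.0]
force: [1.6, -0.6, -0.8]
opening: 0.0855
```

Request:
{"api": "arm_command", "payload": {"rows": [[0.006, 0, -0.004, 0], [0.012, 0, -0.007, 0], [0.018, 0, -0.01, 0], [0.024, 0, -0.012, 0], [0.03, 0, -0.013, 0], [0.036, 0, -0.014, 0], [0.042, 0, -0.015, 0], [0.048, 0, -0.016, 0]]}}

```text
time_s: 8.23
tcp_pos: [0.5259, -0.2772, 0.1413]
tool_rot: [-0.0, 0.079, 0.997, 0.0]
force: [0.8, 0.5, 0.1]
opening: 0.0853
```

```bash
python3 - <<'E'
from h import *
p,d,i=grab("scene","s7"); print(readout.state()["tcp_pos"])
E
```

```text
[ 0.52500729 -0.27694817  0.14153588]
```

View pics/s7.png

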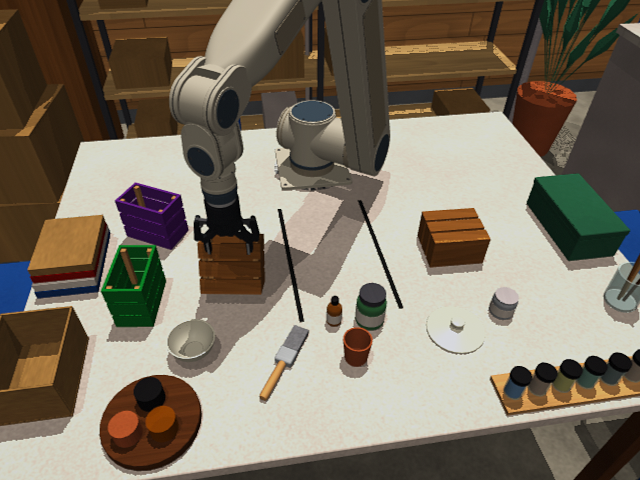

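Request:
{"api": "arm_command", "payload": {"rows": [[0.006, 0, -0.001, 0], [0.012, 0, -0.002, 0], [0.018, 0, -0.002, 0], [0.024, 0, -0.002, 0], [0.03, 0, -0.002, 0], [0.036, 0, -0.002, 0], [0.036, 0, -0.01, 0], [0.036, 0, -0.02, 0]]}}

```text
time_s: 8.95
tcp_pos: [0.4904, -0.2714, 0.1616]
tool_rot: [-0.001, 0.079, 0.997, 0.0]
force: [0.5, -0.4, -0.7]
opening: 0.0853
```

Request:
{"api": "arm_command", "payload": {"rows": [[0, 0, -0.02, 0], [0, 0, -0.05, 0], [0, 0, -0.08, 0], [0, 0, -0.1, 0], [0, 0, -0.1, 0], [0, 0, -0.1, 0], [0, 0, -0.1, 0], [0, 0, -0.1, 0]]}}

```text
time_s: 9.62
tcp_pos: [0.4907, -0.2714, 0.2603]
tool_rot: [-0.001, 0.079, 0.997, 0.0]
force: [-0.2, -0.5, -0.7]
opening: 0.085
```

```bash
python3 - <<'E'
from h import *
p,d,i=grab("scene","s8"); np.savez("s8",p=p,d=d);print(readout.state()["tcp_pos"])
p,d,i=grab("top","t8"); np.savez("t8",p=p,d=d)
E
```

```text
[ 0.49074746 -0.27138108  0.26028225]
```

View pics/s8.png

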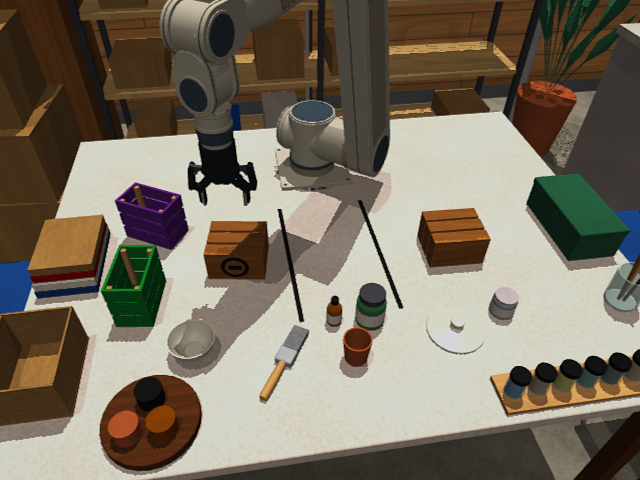

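View pics/t8.png

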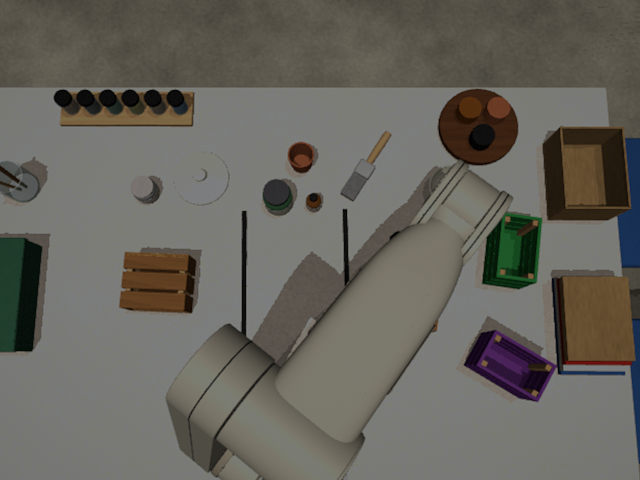

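```bash
cat >> h.py <<'E'
def topface(p,d,i,y0,y1):
    X=cloud(d,i); b=brown(p)
    m=b&(X[...,2]>.078)&(X[...,2]<.105)&(X[...,1]>y0)&(X[...,1]<y1)&(X[...,0]>.25)&(X[...,0]<.62)
    m=cv2.morphologyEx(m.astype(np.uint8),cv2.MORPH_CLOSE,np.ones((7,7)))
    k,l,s,c=cv2.connectedComponentsWithStats(m); j=1+s[1:,4].argmax()
    P=X[(l==j)&b]; P=P[(P[:,2]>.082)&(P[:,2]<.105)]
    r=cv2.minAreaRect(P[:,:2].astype(np.float32)); return r,cv2.boxPoints(r).round(3).tolist(),np.median(P[:,2])
E
python3 - <<'E'
from h import *
for n,f in (("scene","s8"),("top","t8")):
    f=np.load(f+".npz");p,d=f["p"],f["d"];i=cams.camera_info(n)
    for y in ((.15,.5),(-.42,-.12)):
        try: print(n,topface(p,d,i,*y))
        except Exception as e: print(e)
E
```

```text
scene (((0.45593351125717163, 0.3234647512435913), (0.15417413413524628, 0.13687960803508759), 88.17051696777344), [[0.38499999046325684, 0.24899999797344208], [0.5220000147819519, 0.24400000274181366], [0.5270000100135803, 0.39800000190734863], [0.38999998569488525, 0.40299999713897705]], np.float64(0.08764337141811858))
scene (((0.4192325472831726, -0.26144254207611084), (0.149385467171669, 0.13899146020412445), 81.1621322631836), [[0.33899998664855957, -0.32499998807907104], [0.47600001096725464, -0.34599998593330383], [0.49900001287460327, -0.1979999989271164], [0.3619999885559082, -0.1770000010728836]], np.float64(0.08742736671182925))
top (((0.45169797539711, 0.32129257917404175), (0.1518142819404602, 0.1307353973388672), 87.88983917236328), [[0.3840000033378601, 0.24799999594688416], [0.5139999985694885, 0.24300000071525574], [0.5199999809265137, 0.39500001072883606], [0.3889999985694885, 0.4000000059604645]], np.float64(0.08940612077244933))
top (((0.35299184918403625, -0.32677653431892395), (0.005918793845921755, 0.024851245805621147), 70.56012725830078), [[0.3400000035762787, -0.32499998807907104], [0.36399999260902405, -0.33399999141693115], [0.3659999966621399, -0.328000009059906], [0.34200000762939453, -0.3199999928474426]], np.float64(0.09129980769676752))
```

```bash
python3 - <<'E'
from h import *
f=np.load("t8.npz");p,d=f["p"],f["d"];i=cams.camera_info("top");X=cloud(d,i)
h=cv2.cvtColor(p,cv2.COLOR_RGB2HSV); q=(h[...,0]>125)&(h[...,0]<165)&(h[...,1]>60)&(X[...,2]>.1)&(X[...,1]<-.35)&(X[...,0]<.45)
q=cv2.morphologyEx(q.astype(np.uint8),cv2.MORPH_OPEN,np.ones((2,2)))>0
r=cv2.boxPoints(cv2.minAreaRect(X[q][:,:2].astype(np.float32)));print(r.round(3).tolist(),X[q].max(0))
for yaw in (-.154,):
    ex=np.array([np.cos(yaw),np.sin(yaw)]);ey=np.array([-np.sin(yaw),np.cos(yaw)])
    t=np.array([.406,-.363])
    for a,b in ((.057,.013),(.075,.019),(.0425,.0425)):
        box=np.array([t+s*a*ex+u*b*ey for s,u in((1,1),(1,-1),(-1,-1),(-1,1))],np.float32)
        print(a,b,box.round(3).tolist(), min(cv2.pointPolygonTest(r,tuple(map(float,c)),True) for c in box), max(cv2.pointPolygonTest(r,tuple(map(float,c)),True) for c in box), max(cv2.pointPolygonTest(box,tuple(map(float,c)),True) for c in r))
E
```

```text
[[0.17900000512599945, -0.5899999737739563], [0.26100000739097595, -0.6269999742507935], [0.3449999988079071, -0.4399999976158142], [0.2639999985694885, -0.40299999713897705]] [nan nan nan]
0.057 0.013 [[0.46399998664855957, -0.35899999737739563], [0.46000000834465027, -0.38499999046325684], [0.3479999899864197, -0.367000013589859], [0.35199999809265137, -0.3409999907016754]] -0.14415016394695238 -0.0676382336898297 -0.07266503167892531
0.075 0.019 [[0.4830000102519989, -0.35600000619888306], [0.47699999809265137, -0.3930000066757202], [0.32899999618530273, -0.3700000047683716], [0.33500000834465027, -0.3330000042915344]] -0.16157533243921357 -0.057044121910276115 -0.06666503596464204
0.0425 0.0425 [[0.45500001311302185, -0.328000009059906], [0.4410000145435333, -0.41200000047683716], [0.3569999933242798, -0.39800000190734863], [0.3709999918937683, -0.3140000104904175]] -0.15695004772836618 -0.04308891164882991 -0.043525818989463956
```

Request:
{"api": "arm_command", "payload": {"rows": [[0.008, -0.013, 0, 0.11], [0.017, -0.026, 0, 0.23], [0.026, -0.04, 0, 0.35], [0.035, -0.054, 0, 0.47], [0.044, -0.068, 0, 0.59], [0.053, -0.081, 0, 0.71], [0.061, -0.094, 0, 0.83], [0.069, -0.106, 0, 0.95]]}}

```text
time_s: 10.38
tcp_pos: [0.4055, -0.3659, 0.2606]
tool_rot: [-0.001, 0.529, 0.849, 0.0]
force: [0.5, -0.7, -0.2]
opening: 0.0856
```

Request:
{"api": "arm_command", "payload": {"rows": [[0, 0, 0, 0.11], [0, 0, 0, 0.23], [0, 0, 0, 0.35], [0, 0, 0, 0.47], [0, 0, 0, 0.57], [0, 0, 0, 0.62], [0, 0, 0, 0.62], [0, 0, 0, 0.62]]}}

```text
time_s: 11.05
tcp_pos: [0.4061, -0.3654, 0.2608]
tool_rot: [-0.0, 0.76, 0.65, 0.0]
force: [-0.8, 0.0, 0.1]
opening: 0.0855
```

```bash
python3 - <<'E'
from h import *
print(readout.state())
grab("scene","s9"); grab("wrist","w9")
E
```

```text
{'time_s': 11.05, 'joints': array([-8.86291197e-01,  2.48302616e-01,  5.42433191e-02,  1.37760277e+00,
        2.31165479e-05,  8.39627986e-01]), 'joint_vel': array([-0.00043997, -0.00106876,  0.00322372,  0.00011291,  0.00081793,
       -0.01283955]), 'tau': array([-1.29209674e-02, -5.49406028e+01,  3.46735275e+01,  7.78313144e-03,
       -6.13074990e-04,  3.26867765e-01]), 'tcp_pos': array([ 0.4061257 , -0.36538952,  0.26080583]), 'tool_rot': array([-4.32482338e-04,  7.59770121e-01,  6.50191645e-01,  2.16537582e-05]), 'force': array([-0.83139653,  0.01557695,  0.05345376]), 'torque': array([ 0.02844686, -0.00561823,  0.04532348]), 'opening': 0.08545279434967783}
```

View pics/w9.png

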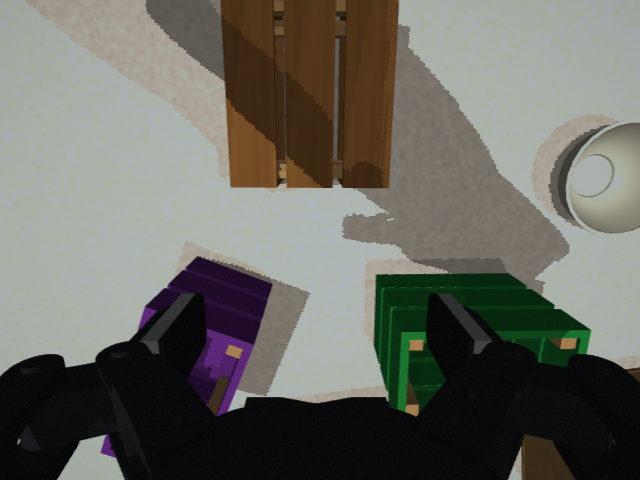

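Request:
{"api": "arm_command", "payload": {"rows": [[0, 0, 0.02, 0], [0, 0, 0.05, 0], [0, 0, 0.085, 0], [0, 0, 0.12, 0], [0, 0, 0.15, 0], [0, 0, 0.18, 0], [0, 0, 0.2, 0], [0, 0, 0.213, 0]]}}

```text
time_s: 11.82
tcp_pos: [0.4054, -0.3645, 0.0457]
tool_rot: [-0.002, 0.76, 0.65, 0.0]
force: [-0.4, 0.3, 1.6]
opening: 0.0856
```

Request:
{"api": "arm_command", "payload": {"rows": [[0.005, 0, 0, 0], [0.01, 0, 0, 0], [0.015, 0, 0, 0], [0.02, 0, 0, 0], [0.026, 0, 0, 0], [0.032, 0, 0, 0], [0.038, 0, 0, 0], [0.044, 0, 0, 0]]}}

```text
time_s: 12.48
tcp_pos: [0.4136, -0.3221, 0.0491]
tool_rot: [0.001, 0.76, 0.649, -0.0]
force: [-1.2, -4.8, 5.8]
opening: 0.0856
```

```bash
python3 - <<'E'
from h import *
p,d,i=grab("scene","s10"); print(readout.state()["tcp_pos"],topface(p,d,i,-.42,0))
E
```

```text
[ 0.41354895 -0.32094154  0.04895931] (((0.42460334300994873, -0.23583874106407166), (0.15087106823921204, 0.13636210560798645), 81.04351806640625), [[0.34599998593330383, -0.30000001192092896], [0.47999998927116394, -0.32100000977516174], [0.5040000081062317, -0.1720000058412552], [0.36899998784065247, -0.1509999930858612]], np.float64(0.08740511062929754))
```

View pics/s10.png

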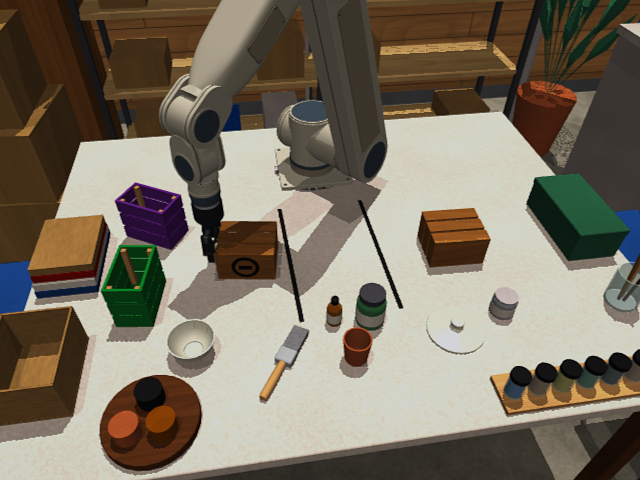

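Request:
{"api": "arm_command", "payload": {"rows": [[0.008, 0, 0, 0], [0.017, 0, 0, 0], [0.026, 0, 0, 0], [0.035, 0, 0, 0], [0.044, 0, 0, 0], [0.053, 0, 0, 0], [0.062, 0, 0, 0], [0.07, 0, 0, 0]]}}

```text
time_s: 13.2
tcp_pos: [0.4244, -0.253, 0.0488]
tool_rot: [0.001, 0.76, 0.649, -0.0]
force: [-1.6, -4.9, 5.4]
opening: 0.0851
```

Request:
{"api": "arm_command", "payload": {"rows": [[0.008, 0, 0, 0], [0.017, 0, 0, 0], [0.026, 0, 0, 0], [0.035, 0, 0, 0], [0.044, 0, 0, 0], [0.053, 0, 0, 0], [0.062, 0, 0, 0], [0.07, 0, 0, 0]]}}

```text
time_s: 13.87
tcp_pos: [0.4353, -0.1837, 0.0488]
tool_rot: [0.001, 0.76, 0.649, -0.0]
force: [-0.6, -5.7, 6.5]
opening: 0.0856
```

```bash
python3 - <<'E'
from h import *
p,d,i=grab("scene","s11"); print(readout.state()["tcp_pos"],topface(p,d,i,-.42,.1))
E
```

```text
[ 0.43531363 -0.18248163  0.04876755] (((0.44663241505622864, -0.0972101241350174), (0.14918693900108337, 0.13673928380012512), 80.400146484375), [[0.367000013589859, -0.1589999943971634], [0.5019999742507935, -0.18199999630451202], [0.5260000228881836, -0.03500000014901161], [0.3919999897480011, -0.012000000104308128]], np.float64(0.08763519151249102))
```

View pics/s11.png

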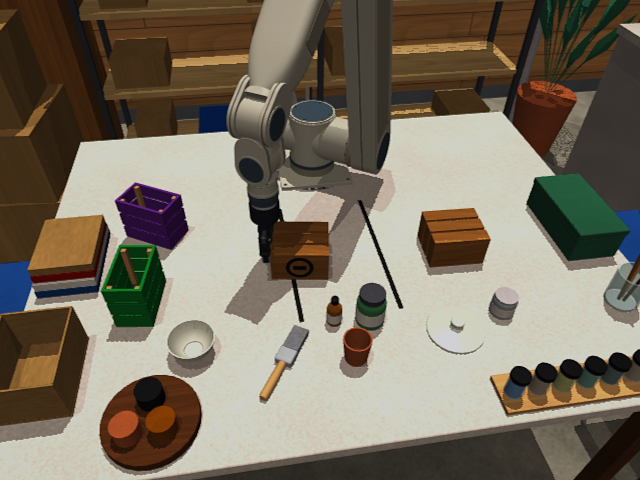

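Request:
{"api": "arm_command", "payload": {"rows": [[0.008, 0, 0, 0], [0.017, 0, 0, 0], [0.026, 0, 0, 0], [0.035, 0, 0, 0], [0.044, 0, 0, 0], [0.053, 0, 0, 0], [0.062, 0, 0, 0], [0.07, 0, 0, 0]]}}

```text
time_s: 14.58
tcp_pos: [0.4461, -0.1145, 0.0487]
tool_rot: [0.001, 0.76, 0.649, -0.0]
force: [-1.2, -5.3, 7.3]
opening: 0.0854
```

Request:
{"api": "arm_command", "payload": {"rows": [[0.007, 0, 0, 0], [0.013, 0, 0, 0], [0.018, 0, 0, 0], [0.022, 0, 0, 0], [0.025, 0, 0, 0], [0.027, 0, 0, 0], [0.028, 0, 0, 0], [0.028, 0, 0, 0]]}}

```text
time_s: 15.25
tcp_pos: [0.4505, -0.087, 0.0487]
tool_rot: [0.001, 0.76, 0.65, -0.0]
force: [-0.6, -3.7, 7.7]
opening: 0.0852
```

Request:
{"api": "arm_command", "payload": {"rows": [[-0.003, 0, 0, 0], [-0.01, 0, 0, 0], [-0.02, 0, 0, 0], [-0.03, 0, 0, 0], [-0.03, 0, -0.03, 0], [-0.03, 0, -0.07, 0], [-0.03, 0, -0.11, 0], [-0.03, 0, -0.15, 0]]}}

```text
time_s: 15.92
tcp_pos: [0.4448, -0.1173, 0.1998]
tool_rot: [-0.001, 0.761, 0.649, -0.0]
force: [0.2, 0.4, -0.1]
opening: 0.0857
```

Request:
{"api": "arm_command", "payload": {"rows": [[-0.03, 0, -0.02, 0], [-0.07, 0, -0.04, 0], [-0.11, 0, -0.05, 0], [-0.15, 0, -0.05, 0], [-0.19, 0, -0.05, 0], [-0.22, 0, -0.05, 0], [-0.24, 0, -0.05, 0], [-0.25, 0, -0.05, 0]]}}

```text
time_s: 16.58
tcp_pos: [0.4051, -0.3668, 0.2474]
tool_rot: [-0.001, 0.761, 0.648, -0.0]
force: [0.3, 1.2, 0.5]
opening: 0.0857
```

```bash
python3 - <<'E'
from h import *
for n in ("scene","top"):
    p,d,i=grab(n,n+"12")
    print(n,readout.state()["tcp_pos"])
    for y in ((-.13,.14),(.15,.5)):
        try:print(topface(p,d,i,*y))
        except Exception as e: print(e)
E
```

```text
scene [ 0.40523415 -0.36692838  0.24735871]
(((0.46158546209335327, -0.000601641833782196), (0.1499461531639099, 0.13775454461574554), 81.34566497802734), [[0.38199999928474426, -0.06400000303983688], [0.5180000066757202, -0.08500000089406967], [0.5410000085830688, 0.06300000101327896], [0.4050000011920929, 0.08399999886751175]], np.float64(0.08751653003114597))
(((0.45604896545410156, 0.3226639926433563), (0.15232278406620026, 0.1374826729297638), 87.87384796142578), [[0.38499999046325684, 0.24899999797344208], [0.5220000147819519, 0.24400000274181366], [0.527999997138977, 0.3959999978542328], [0.38999998569488525, 0.4009999930858612]], np.float64(0.08762612397188956))
top [ 0.40564278 -0.36502315  0.24749966]
(((0.45694443583488464, -0.0020283162593841553), (0.148746058344841, 0.13069134950637817), 80.96760559082031), [[0.38100001215934753, -0.06499999761581421], [0.5099999904632568, -0.0860000029206276], [0.5329999923706055, 0.061000000685453415], [0.40400001406669617, 0.0820000022649765]], np.float64(0.08961957423267615))
(((0.45167070627212524, 0.32103222608566284), (0.15044061839580536, 0.13130831718444824), 87.56187438964844), [[0.382999986410141, 0.24899999797344208], [0.5139999985694885, 0.24300000071525574], [0.5199999809265137, 0.3930000066757202], [0.3889999985694885, 0.39899998903274536]], np.float64(0.0893217414340899))
```

View pics/scene12.png

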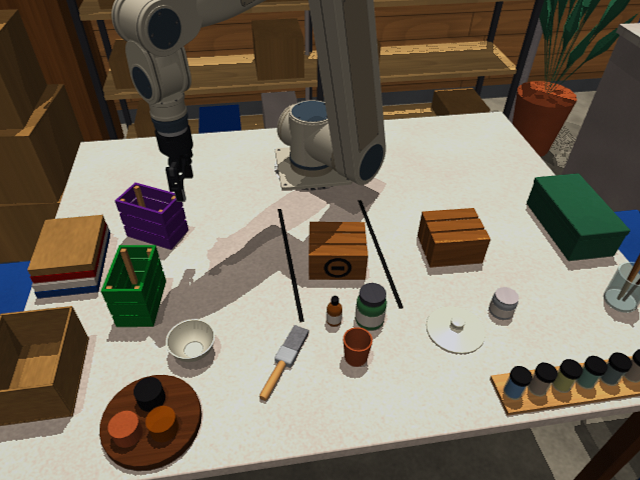

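View pics/top12.png

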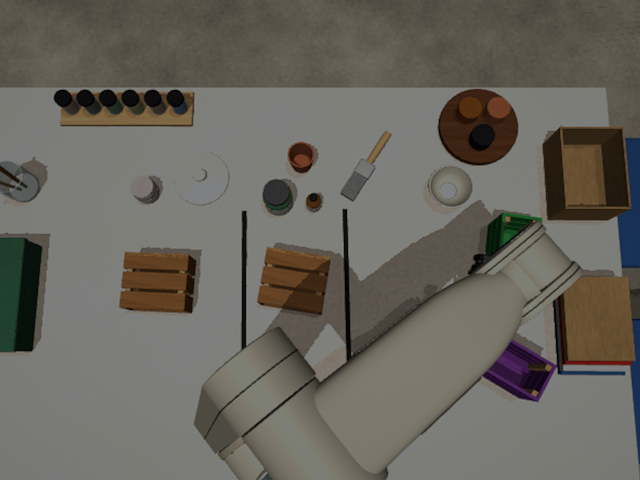

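The stamped crate lies between the lines: its corners run from y = -0.086 to +0.084, and the tape's inner edges are near ±0.12. The bare crate hasn't moved, and the arm is clear.

```bash
python3 -c "
from workcell import order
print(order.hand_in())"
```

```text
the job is handed in; nothing more can be done
None
```

I tipped both crates onto their near sides with the open fingertips, the left one first. The left crate turned out bare and the right one stamped. I pushed the stamped crate about 0.26 m sideways into the lane, still lying on that side, then backed off, raised the arm and handed the job in at about 17 s.

- **Stamped crate:** both cameras put its centre within 5 mm of (0.46, 0.00). Its corners lie at least 30 mm inside both tape lines and well within their length. It sits turned about 0.18 rad to the lane.
- **Bare crate:** it lies where it fell; its position before and after the push agrees within about 1 mm.
- **Other things:** the jars and other things, and the green and purple crates, look unmoved in the pictures. I did not measure them again.
- **Forces and contact:** reported forces stayed under 10 N, and the gripper ended clear of everything at z = 0.25 m.
- **Disagreement:** the two cameras differed by up to about 5 mm on the crates' x positions, which is too little to matter here. No check failed.

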